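# Open a tight pigment jar in the holding block

## Robot

A 6-joint arm with a two-finger parallel gripper is mounted at the origin on a cart in front of the work surface, level with it; the furniture and walls round the work are solid. World frame = base frame: x ahead of the robot, y to its left, z up, the work surface at z = 0. Lengths are in mm, angles in rad, forces in N, time in s.
With the tool pointing down it reaches from about 350 to 975 mm from the base axis. Payload 7.1 kg.
Tool frame: the origin (TCP) lies at the very end of the fingers, on their centre line; the grasp point (between the pads) lies 19 mm behind it (ctrl.tcp_to_grasp is the distance from the TCP to the grasp point, in mm); z points along the fingers, x is the direction in which the jaws open and shut, and the axes are right-handed (so a half turn about z gives the same grasp; the last joint's range is limited). The gripper opens to 88 mm and grips with 3 to 60 N. Pads are 20 mm wide; open, the fingers measure 115 mm over their backs; the gripper's body (75 mm by 178 mm) begins 61 mm behind the grasp point.
Start: joints at [-1.333, 0.423, 1.63, -0, 1.089, -0.019], TCP at [158.761, -604.483, 182.675] pointing down, gripper open.
Joint ranges: [-3, 3], [-0.9, 2.11], [0.09, 2.58], [-1.31, 4.45], [0.11, 2.69], [-2.54, 2.54]. Speed limits (rad/s): [2.39, 2.39, 3.01, 3.14, 3.14, 3.14].

## Interface

Orientations are given as a rotation vector (axis times angle).
In Python, from workcell import get_obs, viewer, ctrl, masks_of gives the robot as it stands. The module is installed in compiled form; this text tells all that it offers.
- The arm moves only by the shell command python3 -m inch 'ROWS'. ROWS is JSON, a list of rows, each an object of numbers: "tx", "ty", "tz": the shift along the tool's x, y, z in cm; "ax", "ay", "az": the turn, a rotation vector about the tool's x, y, z in degrees; "jaw": the opening, from 0 (shut) to 1 (fully open). In form: [{"tx": .., "ty": .., "tz": .., "ax": .., "ay": .., "az": .., "jaw": ..}, ...]. A call has 1 to 12 rows; each row shifts and turns the commanded pose from where the row before left it, along the tool's axes as they then stand; what a row does not reach is not made up. A row lasts 1/8 s, in which the tool goes at most 62.5 mm and 10.7 degrees, less where a joint would pass 70% of its speed; a pose out of reach is approached as far as the arm can. A call is refused whole if a number of a shift passes 6.25 or a number of a turn 10.7, either way. A call with a gripper value outside its range is refused whole. The fingers move at their own pace and stop on an object; the grip force is fixed at half the most. Time passes only in rows, so rows that do not move let the fingers close. It gives the time, the measured TCP pose, the force and the opening at its end, in the units of the state.
- get_obs(): the state, without advancing time (a new reading comes with each control period).
- viewer.get_image(name): name is "scene" or "top"; returns (picture, depth): 384x512x3 uint8, red, green, blue; 384x512 float32, mm along the optical axis (not along the pixel's ray), 0 where there is no reading.
- viewer.get_calibration(name): a dict with "fx", "fy", "cx", "cy" (pixels), "rvec" (rotation vector, rad) and "tvec" (3), from world to camera coordinates, as OpenCV has them. Camera axes: x right, y down, z forward; pixel columns grow to the right and rows downward; lengths in mm; the calibration is good to about 2 mm. A picture is of the moment at which its call begins. get_calibration takes no time and is no camera call.
- ctrl.close_job(): hands the job in, once; it reports no verdict.
Trained networks look in the newest picture that a camera, given by its name, has taken for a name from the list of things; names that differ only in an ending like _2 or _b are one class to them, and where a whole thing is asked for, a point or a joint stands for the part that bears it (a point fixed in the world has none). Each returns a list of dicts, best first, with "score" (0 to 1); they miss things now and then, are a little off and sometimes report something else, mostly with a low value. They report only what shows in the picture. A call takes as long as a camera call. They do not tell look-alikes from the thing itself.
- masks_of(camera, thing): "pixels" (384x512 bool, what is visible of it) and "location" ([column, row] in pixels, amid what is visible of it).
The state is a dict: "t": time; "qpos": joint angles; "qvel": joint speeds; "joint_torque": joint torques, N m; "ee_pos": TCP position; "orientation": TCP orientation; "ft_force": force on the tool from outside, world axes, zero at the start; "moment": the same for the moment, N m; "width": finger opening in mm.
Only numpy, scipy, OpenCV 4.12 (cv2) and the standard library are available. Lean on these libraries where they do the work, as an engineer would, in place of code of your own. Each camera call takes 0.05 s, during which the arm holds its last target. There are 200 camera calls.

## Task

Take the wooden stir paddle off the plywood holding block and lay it flat on the bench clear of the block, then stand the square white jar fully down in the block's pocket so that it cannot turn. With the jar braced there, turn its tight black lid counter-clockwise until the thread lets go, lift it straight off and finish while still holding the lid, level and just above the jar's mouth (one or two centimetres clear of it), with the jar left standing in the block and the other things on the bench left where they are.

Things in the scene. Friction and masses are not known exactly. Their poses are not given: they have to be found in the camera images.
- paddle_mid (a point): centre (half-way up) of a thin wooden stir paddle, a flat stick 182 mm long (its y axis), 12 mm wide (x), 5 mm thick (z), 22 g; it lies flat across the top of the holding block, over the pocket, and overhangs the block at both ends. The bench between the robot and the block (0.40 to 0.45 m ahead of the robot, 0.15 m either side of straight ahead) is free
- block: plywood holding block fixed to the bench: 108 x 108 mm, top 48 mm above the bench, on a base board 110 x 152 mm (x, y), 12 mm thick. Origin: centre of its underside, z up. In the middle of its top is a square pocket, 66 x 66 mm, sides along the block's x and y, 36 mm deep (its floor is 12 mm above the bench), with a 3 mm chamfer round the mouth
- jar_mid (a point): square white plastic jar with blue-striped labels, 0.27 to 0.5 kg, standing on the bench. Point on its upright axis, 52 mm above its underside. Body 62 x 62 mm (sides along x and y), 78 mm high; above it a round neck 42 mm across. Fits the pocket any of the four ways round, 2 mm play each side. Standing free it turns along with the lid; in the pocket it can turn only 4 degrees either way
- jar_mouth (a point): centre of the jar's open mouth (under the lid), on the jar's axis, 104 mm above its underside; z along the jar's axis, up
- lid_mid (a point): centre (half-way up) of the jar's round black ribbed lid, 60 mm across, 22 mm high, 40 g. Screwed tight, this point is 99 mm above the jar's underside (47 mm above jar_mid), its lower edge is 10 mm above the square body, and its x axis lies along the jar's x axis. The tight lid holds firmly enough to carry the jar by it
- lid: the same lid; origin at the centre of its lower edge. A twist-off lid with three lugs and a springy sealing ring; turning it takes about half a N m. From above it opens counter-clockwise (yaw grows): turned 40 to 90 degrees against the jar (66 is best) it is free, rises up to 2 mm and lifts straight off; then it meets a stop. Turned less, it cannot be pulled off
- rubber_mallet: mallet with a black rubber head (70x100x48 mm), 269 mm long, lying at the back right; leave it. Origin at the centre of its underside
- paint_brush: flat paint brush, 42x214x22 mm, lying at the back left; leave it. Origin at the centre of its underside
- red_marker: white felt marker with a red cap, 16x140x18 mm, lying near the front edge, left; leave it. Origin at the centre of its underside
- green_marker: white felt marker with a green cap, 16x140x18 mm, lying near the front edge, right; leave it. Origin at the centre of its underside
Things that resemble listed ones, but are neither listed nor needed, are in the scene too. What is shaped like the part that bears jar_mid but green or purple is not meant.

How it is judged (in metres and radians):
On the way, in this order (a step that is already met when the one before it is completed fails the run):
1. the paddle lies on the bench, clear of the block (height (world z) of paddle_mid below 0.015 m and contact force between paddle and block below 0.05 N and horizontal distance between paddle_mid and block above 0.075 m and contact force between the fingers and paddle below 0.05 N and linear speed of paddle below 0.05 m/s), for 0.2 s.
2. the jar stands fully down in the block's pocket, its lid still tight (x of jar_mid in the frame of block between -0.006 and 0.006 m and y of jar_mid in the frame of block between -0.006 and 0.006 m and z of jar_mid in the frame of block between 0.058 and 0.068 m and angle between jar_mid's own z axis and vertical below 0.07 rad and angle between the x axis of lid_mid and the x axis of jar_mid, either way round below 0.45 rad and z of lid_mid in the frame of jar_mid below 0.052 m and horizontal distance between lid_mid and jar_mid below 0.006 m), for 0.2 s.
3. the lid has been turned counter-clockwise out of its thread while the jar stands in the pocket (x of jar_mid in the frame of block between -0.006 and 0.006 m and y of jar_mid in the frame of block between -0.006 and 0.006 m and z of jar_mid in the frame of block between 0.058 and 0.068 m and angle between jar_mid's own z axis and vertical below 0.07 rad and angle between the x axis of lid_mid and the x axis of jar_mid, either way round above 0.65 rad and horizontal distance between lid_mid and jar_mid below 0.008 m), for 0.1 s.
At the end, for the whole second after the job is handed in: Fingers hold the lid at rest, level within 0.15 rad, within 15 mm of the jar's axis, lower edge 5 to 45 mm above the mouth, touching nothing else; jar fully down in the pocket, not touched by the robot; paddle on the bench, its centre over 75 mm from the block's, touching neither block nor fingers (height (world z) of paddle_mid below 0.015 m and contact force between each of paddle, lid and block below 0.05 N and horizontal distance between paddle_mid and block above 0.075 m and contact force between the fingers and paddle below 0.05 N and x of jar_mid in the frame of block between -0.006 and 0.006 m and y of jar_mid in the frame of block between -0.006 and 0.006 m and z of jar_mid in the frame of block between 0.058 and 0.068 m and angle between jar_mid's own z axis and vertical below 0.07 rad and z of lid_mid in the frame of jar_mouth between 0.016 and 0.056 m and horizontal distance between lid_mid and jar_mid below 0.015 m and angle between lid_mid's own z axis and vertical below 0.15 rad and contact force between the fingers and lid above 1 N and contact force between lid and jar below 0.05 N and contact force between each of the arm, the fingers and jar below 0.3 N and linear speed of each of lid, jar below 0.03 m/s); the arm keeps its last pose, push and grip.
It fails at once if the jar is tipped over (more than 0.6 rad) (angle between jar_mid's own z axis and vertical above 0.6 rad).
It fails at once if one of the other things on the bench is moved by more than 30 mm (distance of any of rubber_mallet, paint_brush, red_marker, green_marker from where it was at the start of the episode above 0.03 m).
It also fails if it takes over 61 s, if anything falls off the work surface, if the arm or the gripper's body presses on something with over 40 N, if the wrist force passes 120 N, or if a joint passes its speed limit or range.

## Working session

There is one attempt and no reset: what is moved stays moved. The work goes in short steps, Python scripts to look and compute and a shell command to move; the robot and the scene stay as the last step left them, time stands still between calls to the robot, and variables do not carry over. Pictures are saved under pics/ and viewed, about 8 in all and at most 12, crops included, and the job is handed in when it is done.

```bash
mkdir -p pics
cat > h.py <<'E'
import numpy as np, cv2
from workcell import get_obs, viewer, ctrl, masks_of
from scipy.spatial.transform import Rotation as R
def grab(c):
    im,d=viewer.get_image(c); return im,d
def cloud(c,d):
    k=viewer.get_calibration(c); v,u=np.indices(d.shape)
    P=np.stack([(u-k['cx'])/k['fx']*d,(v-k['cy'])/k['fy']*d,d],-1)
    W=(P-np.array(k['tvec']).ravel())@R.from_rotvec(np.array(k['rvec']).ravel()).as_matrix()
    W[d==0]=np.nan
    return W
def save(n,im): cv2.imwrite('pics/'+n,cv2.cvtColor(im,cv2.COLOR_RGB2BGR))
def rect(p): return cv2.minAreaRect(p[:,:2].astype(np.float32))
E
python3 - <<'E'
from h import *
ims=[]
for c in ['top','scene']:
    im,d=grab(c); ims.append(im); W=cloud(c,d); np.save(c+'.npy',W); cv2.imwrite(c+'.png',im)
    for t in ['paddle_mid','block','jar_mid','lid','rubber_mallet','paint_brush','red_marker','green_marker']:
        for m in masks_of(c,t):
            p=W[m['pixels']]; p=p[~np.isnan(p[:,0])]
            if len(p): print(c,t,round(m['score'],2),np.round(m['location']),len(p),np.round(np.median(p,0)),'z95',np.round(np.percentile(p[:,2],97)),[np.round(x,1) for x in rect(p)])
o=get_obs();print(o['orientation'],o['width'],o['t'])
save('a_top.png',cv2.resize(ims[0],(800,600)));save('a_scene.png',cv2.resize(ims[1],(800,600)))
E
```

```text
top paddle_mid 0.75 [215. 180.] 213 [568. 124.  53.] z95 56.0 [array([571.4, 118.2]), array([167.8,  17.9]), np.float64(81.1)]
top block 0.72 [212. 188.] 1997 [558. 129.  37.] z95 51.0 [array([565.5, 129.3]), array([150.9, 115.7]), np.float64(85.4)]
top jar_mid 0.9 [319. 155.] 731 [ 640. -146.   79.] z95 107.0 [array([ 652.8, -160.4]), array([62.6, 79. ]), np.float64(19.9)]
top jar_mid 0.81 [302. 210.] 169 [ 493. -109.   71.] z95 79.0 [array([ 506.7, -113. ]), array([75.1, 44.3]), np.float64(33.4)]
top jar_mid 0.81 [353. 180.] 677 [ 570. -237.   80.] z95 107.0 [array([ 578.3, -247. ]), array([66.9, 60.4]), np.float64(30.6)]
top lid 0.96 [310. 199.] 484 [ 516. -125.  110.] z95 113.0 [array([ 516.9, -129.8]), array([62.5, 62.4]), np.float64(45.1)]
top rubber_mallet 0.49 [300. 209.] 185 [ 496. -104.   70.] z95 80.0 [array([ 506.2, -108.9]), array([74.4, 38. ]), np.float64(26.9)]
top paint_brush 0.76 [204. 140.] 726 [687. 158.  18.] z95 23.0 [array([694.6, 191.4]), array([217.7,  45.5]), np.float64(73.9)]
top paint_brush 0.27 [312. 201.] 458 [ 516. -125.  111.] z95 113.0 [array([ 519.5, 
[... 1112 characters left out ...]
 184.] 596 [ 496. -108.   50.] z95 81.0 [array([ 544.9, -122.2]), array([ 59.7, 129.2]), np.float64(85.9)]
scene lid 0.62 [300. 168.] 376 [ 513. -123.  109.] z95 113.0 [array([ 549.8, -179.2]), array([ 59.2, 184.6]), np.float64(31.7)]
scene rubber_mallet 0.69 [307. 132.] 559 [ 682. -310.   34.] z95 50.0 [array([ 662.2, -232.3]), array([154.7, 270.8]), np.float64(8.1)]
scene paint_brush 0.95 [181. 196.] 659 [688. 164.  17.] z95 23.0 [array([698.4, 184.6]), array([211.8,  50.4]), np.float64(67.5)]
scene red_marker 0.56 [202. 293.] 325 [376. 285.  14.] z95 18.0 [array([381.4, 282.3]), array([ 15. , 140.4]), np.float64(69.1)]
[-2.48756404e+00  1.91870788e+00  4.66021278e-06] 87.5537026232691 0.9
```

View pics/a_top.png

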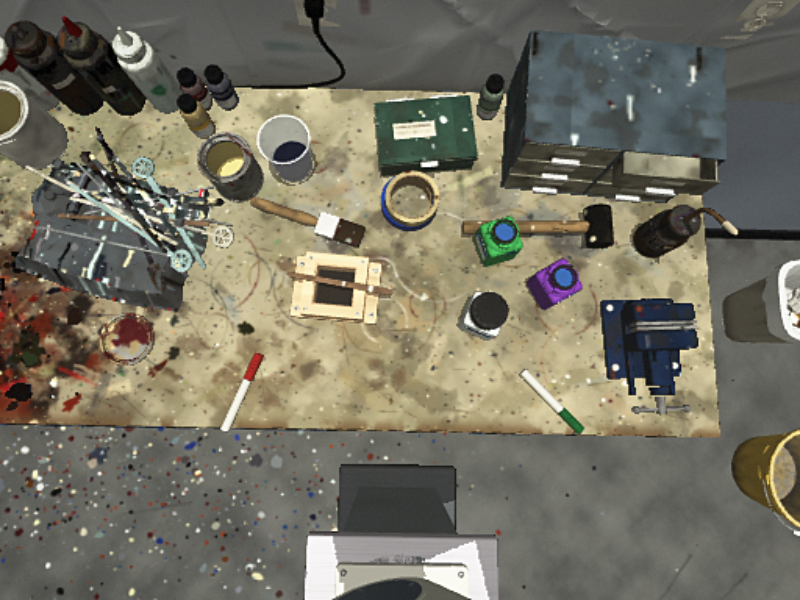

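Run:
```python
from h import *
im=cv2.imread('top.png'); sc=cv2.imread('scene.png')
a=cv2.resize(im[130:250,150:390],(800,400),interpolation=cv2.INTER_CUBIC)
b=cv2.resize(sc[110:230,230:380],(250,200)) 
save('b.png',a)
b=cv2.resize(sc[100:250,150:390],(800,500),interpolation=cv2.INTER_CUBIC); save('c.png',b)
W=np.load('top.npy'); z=W[...,2]; 
near=lambda x,y,r:(np.hypot(W[...,0]-x,W[...,1]-y)<r)
def show(n,m):
    p=W[m]; print(n,len(p),p.mean(0).round(1),[np.round(q,1) for q in rect(p)])
show('paddle',(z>50.5)&(z<62)&near(568,124,130))
show('blocktop',(z>44)&(z<62)&near(565,129,100))
show('block all z>8',(z>7)&(z<62)&near(565,129,110))
show('jar body',(z>74)&(z<82)&near(517,-130,60))
show('jar body+lid',(z>15)&(z<84)&near(517,-130,60))
show('lid',(z>105)&(z<118)&near(517,-130,50))
W=np.load('scene.npy'); z=W[...,2]
show('s paddle',(z>50.5)&(z<62)&near(568,124,130))
show('s blocktop',(z>44)&(z<62)&near(565,129,100))
show('s jar body',(z>74)&(z<82)&near(517,-130,60))
show('s jar all',(z>10)&(z<84)&near(517,-130,60))
show('s lid',(z>105)&(z<118)&near(517,-130,50))
```

```text
paddle 344 [568.3 119.8  52.8] [array([563. , 119.2]), array([177.5, 105.9]), np.float64(87.9)]
blocktop 1214 [564.2 126.6  49.4] [array([564. , 119.3]), array([178.1, 108.7]), np.float64(86.1)]
block all z>8 2528 [571.2 125.6  31.9] [array([591.4, 117.4]), array([178.1, 165.6]), np.float64(86.1)]
jar body 91 [ 506.5 -114.6   77. ] [array([ 511.1, -113.5]), array([76. , 45.5]), np.float64(28.1)]
jar body+lid 226 [ 503.3 -112.1   60.8] [array([ 517.4, -126.7]), array([62.1, 62.3]), np.float64(68.9)]
lid 445 [ 517.6 -126.6  110.6] [array([ 517.9, -127.1]), array([58.2, 58.1]), np.float64(53.3)]
s paddle 262 [565.2 118.4  52.6] [array([564.1, 120. ]), array([125.3, 147.9]), np.float64(32.1)]
s blocktop 987 [564.4 126.4  49. ] [array([565.8, 119.6]), array([174.5, 113.9]), np.float64(87.9)]
s jar body 112 [ 504.5 -115.6   77.5] [array([ 514.7, -125.5]), array([61.1, 56. ]), np.float64(67.7)]
s jar all 550 [ 502.1 -112.3   50.9] [array([ 516.6, -125.6]), array([61.5, 64.9]), np.float64(69.8)]
s lid 266 [ 517.2 -126.9  110.1] [array([ 518.5, -128.2]), array([58.9, 59.5]), np.float64(87.6)]
```

View pics/c.png

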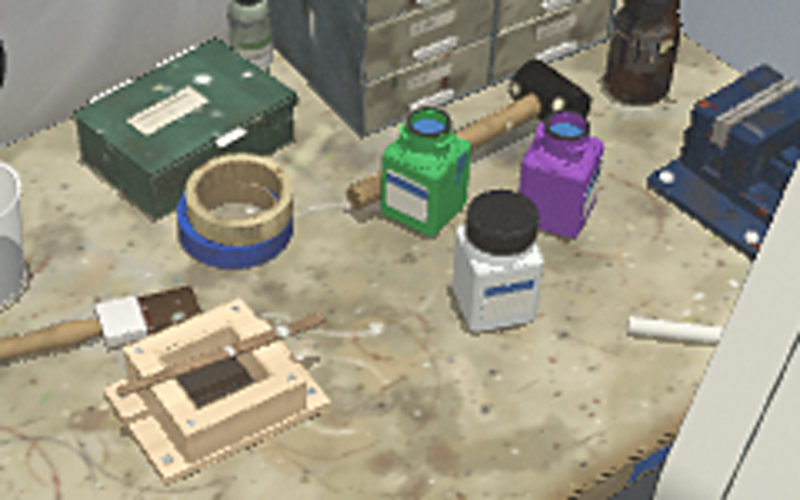

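The white jar with the black lid is at (487,312) in the top picture. The look-alikes are green at (500,240) and purple at (555,283). Only the white one fits the description, and the enlarged crop confirms it: white, blue label, black lid, at (500,260) there. The paddle lies across the block at (340,285), and the bench in front of it is free. Next I fit the paddle and the block more closely from colour and depth.

Run:
```python
from h import *
for c in ['top','scene']:
    im=cv2.imread(c+'.png').astype(int); W=np.load(c+'.npy'); z=W[...,2]
    br=im.sum(-1)
    near=np.hypot(W[...,0]-566,W[...,1]-120)<115
    m=(z>47)&(z<62)&near&(br<430)
    n,l,s,ce=cv2.connectedComponentsWithStats(m.astype(np.uint8)); 
    m=l==1+np.argmax(s[1:,4]); p=W[m]
    q=p[:,:2]; mu=q.mean(0); v=np.linalg.svd(q-mu)[2][0] if len(q)<3000 else 0
    t=(q-mu)@v; print(c,len(p),p.mean(0).round(1),'dir',np.degrees(np.arctan2(v[1],v[0]))%180,'len',np.ptp(t),'mid',mu+v*(t.max()+t.min())/2)
    m=(z>44)&(z<50.5)&near&(br>430); print(' top',[np.round(x,1) for x in rect(W[m])])
    m=(z>7)&(z<50.5)&near&(br>400); print(' base',[np.round(x,1) for x in rect(W[m])])
# offsets in tool axes
o=get_obs(); Rm=R.from_rotvec(o['orientation']); print(o['ee_pos'],Rm.as_matrix().round(3))
```

```text
top 184 [570.  137.2  53.2] dir 81.34919364974336 len 138.9459394627791 mid [570.27479313 138.76077721]
 top [array([564.5, 124.1]), array([117.9, 108.5]), np.float64(86.0)]
 base [array([594. , 117.5]), array([171., 170.]), np.float64(86.1)]
scene 61 [576.  172.6  52.2] dir 78.39133702105825 len 80.33097041584924 mid [574.73302861 166.20001986]
 top [array([566.4, 125.4]), array([130.1, 113.2]), np.float64(87.9)]
 base [array([593.1, 125.8]), array([153.6, 171.6]), np.float64(86.1)]
[ 158.7670712  -604.47590925  182.67035064] [[ 0.254 -0.967  0.   ]
 [-0.967 -0.254  0.   ]
 [-0.    -0.    -1.   ]]
```

```bash
python3 -m inch '[{"tx":-3.72,"ty":-3.62,"jaw":0.4},{"tx":-3.72,"ty":-3.62,"jaw":0.4},{"tx":-3.72,"ty":-3.62,"jaw":0.4},{"tx":-3.72,"ty":-3.62,"jaw":0.4},{"tx":-3.72,"ty":-3.62,"jaw":0.4},{"tx":-3.72,"ty":-3.62,"jaw":0.4},{"tx":-3.72,"ty":-3.62,"jaw":0.4},{"tx":-3.72,"ty":-3.62,"jaw":0.4},{"tx":-3.72,"ty":-3.62,"jaw":0.4},{"tx":-3.72,"ty":-3.62,"jaw":0.4},{"tx":-3.72,"ty":-3.62,"jaw":0.4},{"tx":-3.72,"ty":-3.62,"jaw":0.4}]'; python3 -m inch '[{"tx":-3.72,"ty":-3.62,"jaw":0.4},{"tx":-3.72,"ty":-3.62,"jaw":0.4},{"tx":-3.72,"ty":-3.62,"jaw":0.4},{"tx":-3.72,"ty":-3.62,"jaw":0.4},{"az":-9.5,"jaw":0.4},{"az":-9.5,"jaw":0.4},{"az":-9.5,"jaw":0.4},{"az":-9.5,"jaw":0.4},{"az":-9.5,"jaw":0.4},{"az":-9.5,"jaw":0.4},{"az":-9.5,"jaw":0.4},{"jaw":0.4}]'
cat >> h.py <<'E'
def go(x,y,z,yaw=None):
    o=get_obs(); Rm=R.from_rotvec(o['orientation']).as_matrix(); a=np.degrees(np.arctan2(Rm[1,0],Rm[0,0]))
    d=Rm.T@(np.array([x,y,z])-o['ee_pos'])/10
    print('t',o['t'],'pos',np.round(o['ee_pos'],1),'yaw',round(a,1),'tilt',np.degrees(np.arccos(-Rm[2,2])).round(2),'w',round(o['width'],1),'F',np.round(o['ft_force'],1),'M',np.round(o['moment'],2),'q',np.round(o['qpos'],2))
    print('shift cm',d.round(2), 'az', None if yaw is None else round(-(yaw-a),1))
E
python3 -c "
from h import *
go(568,119,43,-8.7)"
```

```text
t 0.9 pos [ 158.8 -604.5  182.7] yaw -75.3 tilt 0.0 w 87.6 F [ 0.5 -0.4  0.4] M [-0.02  0.05 -0.03] q [-1.33  0.42  1.63  0.    1.09 -0.02]
shift cm [-59.58 -57.96  13.97] az -66.6$[0]: bad value
$[0]: bad value
```

```bash
python3 -m inch '[{"tx":-3.72,"ty":-3.62,"tz":0,"ax":0,"ay":0,"az":0,"jaw":0.4},{"tx":-3.72,"ty":-3.62,"tz":0,"ax":0,"ay":0,"az":0,"jaw":0.4},{"tx":-3.72,"ty":-3.62,"tz":0,"ax":0,"ay":0,"az":0,"jaw":0.4},{"tx":-3.72,"ty":-3.62,"tz":0,"ax":0,"ay":0,"az":0,"jaw":0.4},{"tx":-3.72,"ty":-3.62,"tz":0,"ax":0,"ay":0,"az":0,"jaw":0.4},{"tx":-3.72,"ty":-3.62,"tz":0,"ax":0,"ay":0,"az":0,"jaw":0.4},{"tx":-3.72,"ty":-3.62,"tz":0,"ax":0,"ay":0,"az":0,"jaw":0.4},{"tx":-3.72,"ty":-3.62,"tz":0,"ax":0,"ay":0,"az":0,"jaw":0.4}]'; python3 -c "
from h import *
go(568,119,43,-8.7)"
```

```text
t: 1.9
ee_pos: [364.1, -241.8, 183.0]
orientation: [-2.487, 1.919, -0.002]
ft_force: [0.9, -0.5, 0.4]
width: 35.1
t 1.9 pos [ 364.1 -241.8  183. ] yaw -75.3 tilt 0.06 w 35.1 F [ 0.9 -0.5  0.4] M [-0.02 -0.02 -0.02] q [-0.61  0.14  2.03  0.    0.97  0.7 ]
shift cm [-29.73 -28.87  14.  ] az -66.6
```

Every key is needed in each row. I continue with the second half of the move, then turn to the paddle.

```bash
python3 -m inch '[{"tx":-3.72,"ty":-3.61,"tz":0,"ax":0,"ay":0,"az":0,"jaw":0.4},{"tx":-3.72,"ty":-3.61,"tz":0,"ax":0,"ay":0,"az":0,"jaw":0.4},{"tx":-3.72,"ty":-3.61,"tz":0,"ax":0,"ay":0,"az":0,"jaw":0.4},{"tx":-3.72,"ty":-3.61,"tz":0,"ax":0,"ay":0,"az":0,"jaw":0.4},{"tx":-3.72,"ty":-3.61,"tz":0,"ax":0,"ay":0,"az":0,"jaw":0.4},{"tx":-3.72,"ty":-3.61,"tz":0,"ax":0,"ay":0,"az":0,"jaw":0.4},{"tx":-3.72,"ty":-3.61,"tz":0,"ax":0,"ay":0,"az":0,"jaw":0.4},{"tx":-3.72,"ty":-3.61,"tz":0,"ax":0,"ay":0,"az":0,"jaw":0.4}]' >/dev/null; python3 -m inch '[{"tx":0,"ty":0,"tz":0.8,"ax":0,"ay":0,"az":-9.5,"jaw":0.4},{"tx":0,"ty":0,"tz":0.8,"ax":0,"ay":0,"az":-9.5,"jaw":0.4},{"tx":0,"ty":0,"tz":0.8,"ax":0,"ay":0,"az":-9.5,"jaw":0.4},{"tx":0,"ty":0,"tz":0.8,"ax":0,"ay":0,"az":-9.5,"jaw":0.4},{"tx":0,"ty":0,"tz":0.8,"ax":0,"ay":0,"az":-9.5,"jaw":0.4},{"tx":0,"ty":0,"tz":0.8,"ax":0,"ay":0,"az":-9.5,"jaw":0.4},{"tx":0,"ty":0,"tz":0.8,"ax":0,"ay":0,"az":-9.5,"jaw":0.4},{"tx":0,"ty":0,"tz":0,"ax":0,"ay":0,"az":0,"jaw":0.4}]'; python3 -c "
from h import *
go(568,119,43,-8.7)"
```

```text
t: 3.9
ee_pos: [566.6, 118.0, 126.2]
orientation: [3.132, -0.243, -0.002]
ft_force: [-1.1, 1.2, 0.6]
width: 34.9
t 3.9 pos [566.6 118.  126.2] yaw -8.9 tilt 0.07 w 34.9 F [-1.1  1.2  0.6] M [-0.03 -0.01 -0.09] q [0.18 0.43 1.78 0.   0.94 0.34]
shift cm [ 0.14 -0.12  8.32] az -0.2
```

```bash
python3 -m inch '[{"tx":0.14,"ty":-0.1,"tz":2.6,"ax":0,"ay":0,"az":0,"jaw":0.28},{"tx":0,"ty":0,"tz":2.4,"ax":0,"ay":0,"az":0,"jaw":0.28},{"tx":0,"ty":0,"tz":2.0,"ax":0,"ay":0,"az":0,"jaw":0.28},{"tx":0,"ty":0,"tz":1.4,"ax":0,"ay":0,"az":0,"jaw":0.28},{"tx":0,"ty":0,"tz":0,"ax":0,"ay":0,"az":0,"jaw":0.0},{"tx":0,"ty":0,"tz":0,"ax":0,"ay":0,"az":0,"jaw":0.0},{"tx":0,"ty":0,"tz":0,"ax":0,"ay":0,"az":0,"jaw":0.0}]'; python3 -m inch '[{"tx":0,"ty":0,"tz":-2,"ax":0,"ay":0,"az":0,"jaw":0.0},{"tx":0,"ty":0,"tz":-3,"ax":0,"ay":0,"az":0,"jaw":0.0},{"tx":0,"ty":0,"tz":0,"ax":0,"ay":0,"az":0,"jaw":0.0}]';python3 -c "
from h import *
go(425,20,90,-8.7)
im,d=grab('scene'); save('d.png',cv2.resize(im[100:300,130:390],(780,600),interpolation=cv2.INTER_CUBIC))"
```

```text
t: 4.78
ee_pos: [569.2, 119.0, 43.6]
orientation: [-3.132, 0.241, -0.002]
ft_force: [-0.5, 0.4, 0.3]
width: 0.8
t: 5.15
ee_pos: [570.7, 119.3, 95.4]
orientation: [-3.131, 0.241, -0.008]
ft_force: [-0.3, -0.1, 0.4]
width: 0.4
t 5.15 pos [570.7 119.3  95.4] yaw -8.8 tilt 0.31 w 0.4 F [-0.3 -0.1  0.4] M [-0.04 -0.06  0.01] q [0.19 0.47 1.79 0.   0.87 0.34]
shift cm [-12.88  12.04   0.45] az -0.1
```

View pics/d.png

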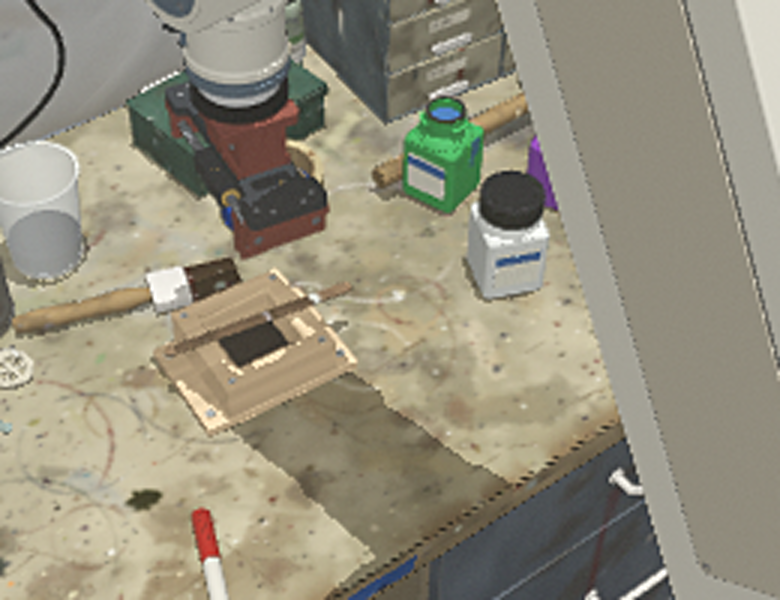

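The fingers shut empty and the paddle did not move. In this crop no fingers show below the gripper at (280,250). I check with depth and an enlarged view.

Run:
```python
from h import *
im,d=grab('scene'); W=cloud('scene',d); z=W[...,2]
im2,d2=grab('top'); 
near=np.hypot(W[...,0]-570,W[...,1]-119)<130
for a in range(50,260,15):
    m=near&(z>a)&(z<=a+15)
    if m.sum(): p=W[m]; print(a,m.sum(),np.percentile(p,[2,50,98],axis=0).round()[:,:2].tolist())
a=cv2.resize(im[150:250,160:260],(500,500),interpolation=cv2.INTER_CUBIC)
b=cv2.resize(im2[130:230,170:270],(300,300),interpolation=cv2.INTER_CUBIC)
c=np.zeros((500,800,3),np.uint8); c[:,:500]=a; c[:300,500:]=b; save('e.png',c)
k=viewer.get_calibration('scene'); 
for P in ([570,119,95],[570,119,50],[570,119,175]): print(cv2.projectPoints(np.array([P],float),np.array(k['rvec'],float),np.array(k['tvec'],float),np.array([[k['fx'],0,k['cx']],[0,k['fy'],k['cy']],[0,0,1]]),None)[0].ravel())
```

```text
50 307 [[513.0, 35.0], [568.0, 116.0], [614.0, 201.0]]
125 7 [[561.0, 119.0], [565.0, 129.0], [576.0, 132.0]]
140 21 [[559.0, 117.0], [569.0, 130.0], [579.0, 132.0]]
155 14 [[562.0, 128.0], [568.0, 130.0], [579.0, 131.0]]
170 10 [[560.0, 128.0], [569.0, 131.0], [583.0, 132.0]]
200 5 [[490.0, 124.0], [498.0, 135.0], [639.0, 162.0]]
215 193 [[485.0, 101.0], [494.0, 139.0], [648.0, 163.0]]
230 265 [[481.0, 104.0], [559.0, 144.0], [649.0, 163.0]]
245 624 [[480.0, 102.0], [508.0, 134.0], [656.0, 163.0]]
[214.56994438 194.61794807]
[215.46789823 206.25166688]
[212.85375498 172.38332567]
```

View pics/e.png

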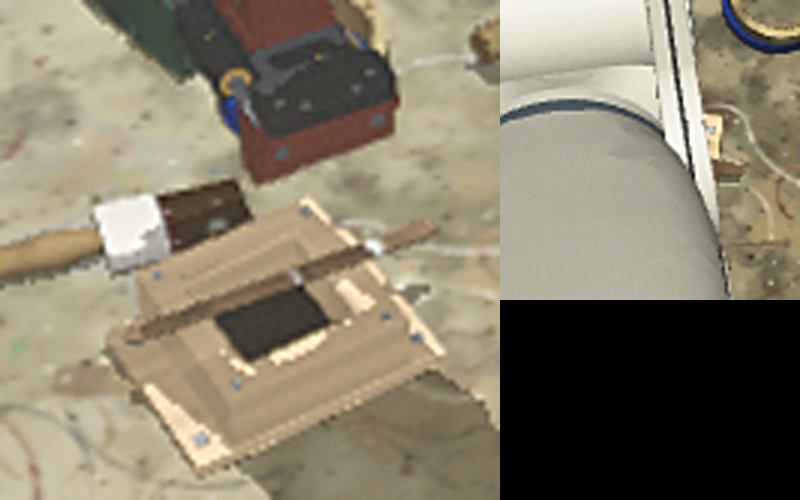

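Run:
```python
from h import *
go(568,119,43,-8.7)
im,d=grab('scene'); W=cloud('scene',d); z=W[...,2]
near=(np.hypot(W[...,0]-570,W[...,1]-119)<130)&(z>60)&(z<190)
v,u=np.nonzero(near)
for a,b in list(zip(u,v))[::2]: print((a,b),W[b,a].round().tolist(),im[b,a].tolist())
print(W[160:200:3,213].round().tolist())
```

```text
t 5.3 pos [568.1 118.8  92.3] yaw -8.8 tilt 0.03 w 0.4 F [-0.6  0.  -0.4] M [-0.09 -0.04  0.04] q [0.19 0.48 1.79 0.   0.87 0.34]
shift cm [-0.01 -0.02  4.93] az -0.1
(np.int64(208), np.int64(172)) [574.0, 131.0, 180.0] [83, 64, 52]
(np.int64(208), np.int64(174)) [573.0, 132.0, 174.0] [95, 62, 57]
(np.int64(208), np.int64(175)) [580.0, 128.0, 163.0] [92, 61, 58]
(np.int64(210), np.int64(175)) [565.0, 130.0, 176.0] [87, 67, 59]
(np.int64(209), np.int64(176)) [572.0, 130.0, 167.0] [101, 64, 54]
(np.int64(208), np.int64(177)) [577.0, 130.0, 160.0] [84, 68, 62]
(np.int64(210), np.int64(177)) [566.0, 130.0, 168.0] [96, 64, 54]
(np.int64(208), np.int64(178)) [581.0, 128.0, 151.0] [120, 98, 80]
(np.int64(210), np.int64(178)) [564.0, 132.0, 167.0] [94, 65, 53]
(np.int64(208), np.int64(179)) [579.0, 129.0, 150.0] [125, 107, 92]
(np.int64(210), np.int64(179)) [566.0, 131.0, 162.0] [93, 63, 53]
(np.int64(209), np.int64(180)) [574.0, 129.0, 151.0] [101, 70, 58]
(np.int64(211), np.int64(180)) [563.0, 130.0, 160.0] [108, 71, 61]
(np.int64(210), np.int64(181)) [569.0, 130.0, 152.0] [95, 64, 55]
(np
[... 348 characters left out ...]
p.int64(185)) [568.0, 131.0, 139.0] [109, 90, 73]
(np.int64(212), np.int64(185)) [560.0, 130.0, 145.0] [104, 67, 57]
(np.int64(211), np.int64(186)) [565.0, 130.0, 137.0] [98, 66, 56]
(np.int64(213), np.int64(186)) [563.0, 126.0, 136.0] [96, 64, 52]
(np.int64(216), np.int64(186)) [559.0, 119.0, 136.0] [139, 121, 100]
(np.int64(212), np.int64(187)) [564.0, 128.0, 134.0] [109, 78, 63]
[[531.0, 139.0, 256.0], [523.0, 143.0, 254.0], [516.0, 148.0, 253.0], [506.0, 155.0, 255.0], [498.0, 160.0, 254.0], [493.0, 163.0, 251.0], [493.0, 163.0, 241.0], [497.0, 162.0, 228.0], [497.0, 162.0, 218.0], [562.0, 126.0, 134.0], [667.0, 68.0, 1.0], [615.0, 98.0, 50.0], [606.0, 104.0, 50.0], [598.0, 109.0, 48.0]]
```

The measured fingertips are at z≈133 while the reported TCP is 92. The lower edge of the gripper body, at about 213, agrees with the depth reading. So the real tips sit about 41 mm higher than reported, and the empty grasp was simply too high. I correct for this and grasp again.

```bash
python3 -m inch '[{"tx":0,"ty":0,"tz":2.6,"ax":0,"ay":0,"az":0,"jaw":0.28},{"tx":0,"ty":0,"tz":2.4,"ax":0,"ay":0,"az":0,"jaw":0.28},{"tx":0,"ty":0,"tz":2.0,"ax":0,"ay":0,"az":0,"jaw":0.28},{"tx":0,"ty":0,"tz":0.6,"ax":0,"ay":0,"az":0,"jaw":0.28},{"tx":0,"ty":0,"tz":0.6,"ax":0,"ay":0,"az":0,"jaw":0.28},{"tx":0,"ty":0,"tz":0.6,"ax":0,"ay":0,"az":0,"jaw":0.28},{"tx":0,"ty":0,"tz":0,"ax":0,"ay":0,"az":0,"jaw":0.28}]'; python3 -m inch '[{"tx":0,"ty":0,"tz":0,"ax":0,"ay":0,"az":0,"jaw":0.0},{"tx":0,"ty":0,"tz":0,"ax":0,"ay":0,"az":0,"jaw":0.0},{"tx":0,"ty":0,"tz":0,"ax":0,"ay":0,"az":0,"jaw":0.0}]'
```

```text
t: 6.22
ee_pos: [568.6, 118.9, 4.7]
orientation: [-3.132, 0.241, -0.0]
ft_force: [-0.1, 0.6, 0.9]
width: 25.0
t: 6.6
ee_pos: [568.9, 119.0, 5.1]
orientation: [-3.132, 0.241, -0.001]
ft_force: [-0.8, 0.6, 2.7]
width: 11.1
```

```bash
python3 -m inch '[{"tx":0,"ty":0,"tz":-2,"ax":0,"ay":0,"az":0,"jaw":0.0},{"tx":0,"ty":0,"tz":-3,"ax":0,"ay":0,"az":0,"jaw":0.0},{"tx":-3.2,"ty":3,"tz":0,"ax":0,"ay":0,"az":0,"jaw":0.0},{"tx":-3.2,"ty":3,"tz":0,"ax":0,"ay":0,"az":0,"jaw":0.0},{"tx":-3.2,"ty":3,"tz":0,"ax":0,"ay":0,"az":0,"jaw":0.0},{"tx":-3.2,"ty":3,"tz":0,"ax":0,"ay":0,"az":0,"jaw":0.0},{"tx":0,"ty":0,"tz":3,"ax":0,"ay":0,"az":0,"jaw":0.0},{"tx":0,"ty":0,"tz":3,"ax":0,"ay":0,"az":0,"jaw":0.0},{"tx":0,"ty":0,"tz":0,"ax":0,"ay":0,"az":0,"jaw":0.0}]'; python3 -c "
from h import *
go(425,20,-36)
im,d=grab('scene'); save('f.png',cv2.resize(im[150:350,130:390],(780,600),interpolation=cv2.INTER_CUBIC))
W=cloud('scene',d);z=W[...,2];m=(z>15)&(z<60)&(np.hypot(W[...,0]-425,W[...,1]-20)<110);p=W[m];print(np.percentile(p,[2,25,50,75,98],axis=0).round().tolist())"
```

```text
t: 7.72
ee_pos: [422.8, 19.7, -5.7]
orientation: [3.132, -0.241, -0.004]
ft_force: [-0.2, 1.2, -0.1]
width: 11.0
t 7.725 pos [422.8  19.7  -5.7] yaw -8.8 tilt 0.14 w 11.0 F [-0.2  1.2 -0.1] M [-0.03 -0.07  0.01] q [0.02 0.49 2.16 0.   0.49 0.17]
shift cm [ 0.22 -0.06  3.03] az None
[[410.0, 19.0, 18.0], [424.0, 32.0, 40.0], [432.0, 61.0, 42.0], [439.0, 82.0, 46.0], [515.0, 104.0, 57.0]]
```

View pics/f.png

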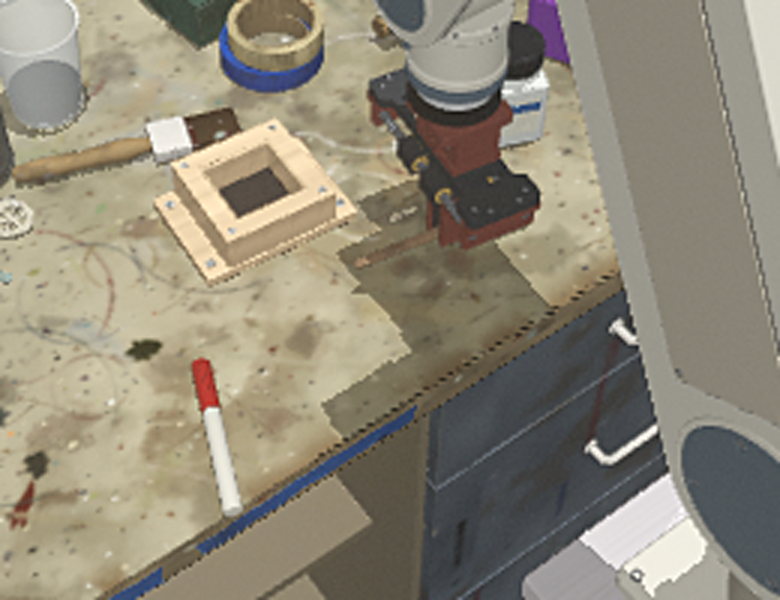

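```bash
python3 -m inch '[{"tx":0,"ty":0,"tz":1.7,"ax":0,"ay":0,"az":0,"jaw":0.0},{"tx":0,"ty":0,"tz":1.1,"ax":0,"ay":0,"az":0,"jaw":0.0},{"tx":0,"ty":0,"tz":0.4,"ax":0,"ay":0,"az":0,"jaw":0.0},{"tx":0,"ty":0,"tz":0,"ax":0,"ay":0,"az":0,"jaw":0.0},{"tx":0,"ty":0,"tz":0,"ax":0,"ay":0,"az":0,"jaw":0.3},{"tx":0,"ty":0,"tz":0,"ax":0,"ay":0,"az":0,"jaw":0.3},{"tx":0,"ty":0,"tz":-1,"ax":0,"ay":0,"az":0,"jaw":0.3},{"tx":0,"ty":0,"tz":-4,"ax":0,"ay":0,"az":0,"jaw":0.5},{"tx":0,"ty":0,"tz":-5,"ax":0,"ay":0,"az":0,"jaw":1},{"tx":0,"ty":0,"tz":-5,"ax":0,"ay":0,"az":0,"jaw":1},{"tx":0,"ty":0,"tz":0,"ax":0,"ay":0,"az":0,"jaw":1}]'; python3 -c "
from h import *
go(517.3,-127,100,20)"
```

```text
t: 9.15
ee_pos: [426.6, 19.9, 116.6]
orientation: [-3.132, 0.241, -0.013]
ft_force: [0.2, 0.6, 0.4]
width: 63.0
t 9.15 pos [426.6  19.9 116.6] yaw -8.8 tilt 0.48 w 63.0 F [0.2 0.6 0.4] M [-0.08 -0.1  -0.01] q [0.02 0.23 2.11 0.   0.79 0.17]
shift cm [11.2  13.14  1.73] az -28.8
```

```bash
python3 -m inch '[{"tx":2.8,"ty":3.28,"tz":0,"ax":0,"ay":0,"az":0,"jaw":1},{"tx":2.8,"ty":3.28,"tz":0,"ax":0,"ay":0,"az":0,"jaw":1},{"tx":2.8,"ty":3.28,"tz":0,"ax":0,"ay":0,"az":0,"jaw":1},{"tx":2.8,"ty":3.28,"tz":0,"ax":0,"ay":0,"az":0,"jaw":1},{"tx":0,"ty":0,"tz":0,"ax":0,"ay":0,"az":-9.6,"jaw":1},{"tx":0,"ty":0,"tz":0,"ax":0,"ay":0,"az":-9.6,"jaw":1},{"tx":0,"ty":0,"tz":0,"ax":0,"ay":0,"az":-9.6,"jaw":1},{"tx":0,"ty":0,"tz":0,"ax":0,"ay":0,"az":0,"jaw":1},{"tx":0,"ty":0,"tz":0,"ax":0,"ay":0,"az":0,"jaw":1}]'
python3 - <<'E'
from h import *
from scipy.optimize import least_squares
go(517.3,-127,43,20)
a,da=grab('top'); b,db=grab('scene')
for c,im,d in (('top',a,da),('scene',b,db)):
    W=cloud(c,d);z=W[...,2]
    near=lambda x,y,r:np.hypot(W[...,0]-x,W[...,1]-y)<r
    m=(z>44)&(z<56)&near(565,129,95); p=W[m]; print(c,'blocktop',len(p),p[:,2].mean().round(1),p.mean(0).round(1),[np.round(q,1) for q in rect(p)])
    # pocket: top-face pixels' hole
    h=((z>44)&(z<56)&near(565,129,95)).astype(np.uint8)
    cs,_=cv2.findContours(h,cv2.RETR_CCOMP,cv2.CHAIN_APPROX_NONE)
    K=viewer.get_calibration(c)
    Rm=R.from_rotvec(np.array(K['rvec']).ravel()).as_matrix();t=np.array(K['tvec']).ravel()
    def onz(px,zz):
        r=np.stack([(px[:,0]-K['cx'])/K['fx'],(px[:,1]-K['cy'])/K['fy'],np.ones(len(px))],1)@Rm; o=-Rm.T@t
        return o+r*((zz-o[2])/r[:,2])[:,None]
    for q in sorted(cs,key=len)[-2:]:
        g=onz(q[:,0].astype(float),48); print('  contour',len(q),[np.round(x,1) for x in rect(g)])
    m=(z>3)&(z<15)&near(423,20,110)&(W[...,0]<480); p=W[m]; print(c,'paddle',len(p),p[:,2].mean() if len(p) else 0,[np.round(q,1) for q in rect(p)] if len(p)>3 else 0)
    m=(z>104)&(z<116)&near(517,-127,38); p=W[m]; print(c,'lid',len(p),[np.round(q,1) for q in rect(p)] if len(p)>3 else 0)
x=np.zeros((600,800,3),np.uint8)
x[:,:400]=cv2.resize(a[130:280,170:270],(400,600)); x[:300,400:]=cv2.resize(b[120:240,240:400],(400,300)); x[300:,400:]=cv2.resize(b[170:290,160:320],(400,300))
save('g.png',x)
E
```

```text
t: 10.28
ee_pos: [513.9, -126.8, 112.2]
orientation: [-3.094, -0.541, 0.001]
ft_force: [0.7, 0.1, 0.2]
width: 87.7
t 10.275 pos [ 513.9 -126.8  112.2] yaw 19.8 tilt 0.06 w 87.7 F [0.7 0.1 0.2] M [-0.03 -0.07  0.02] q [-0.26  0.38  1.89 -0.    0.87 -0.61]
shift cm [0.32 0.14 6.92] az -0.2
top blocktop 1019 48.3 [564.2 129.1  48.3] [array([564.6, 129.2]), array([108.6, 108.2]), np.float64(85.9)]
  contour 98 [array([564.4, 128.1]), array([71.5, 73.8]), np.float64(85.4)]
  contour 158 [array([564.5, 128.9]), array([108.2, 108.6]), np.float64(86.0)]
top paddle 489 4.594629685102428 [array([401.6,  20. ]), array([153.3, 216. ]), np.float64(1.3)]
top lid 10 [array([519.2, -98.5]), array([ 2. , 16.7]), np.float64(88.2)]
scene blocktop 814 47.9 [564.  129.1  47.9] [array([566.6, 127.3]), array([109.7, 114.5]), np.float64(86.0)]
  contour 81 [array([565. , 126.9]), array([72.6, 72.9]), np.float64(86.2)]
  contour 124 [array([564.4, 128. ]), array([109.8, 112.5]), np.float64(85.9)]
scene paddle 361 4.611915157207149 [array([401.1,  21.2]), array([213.3, 157.3]), np.float64(89.9)]
scene lid 279 [array([ 518. , -128.5]), array([57.9, 62.6]), np.float64(50.4)]
```

View pics/g.png

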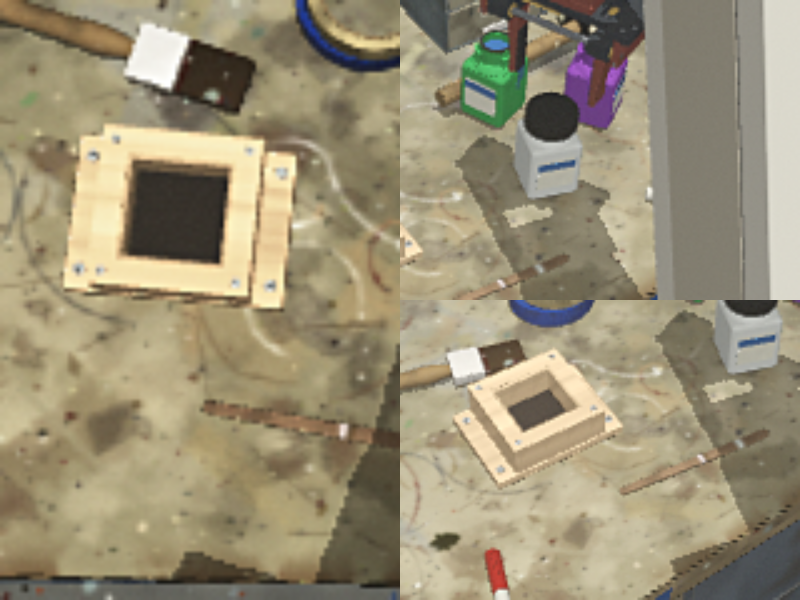

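The paddle lies flat on the bench at (300,420) in the left panel. The pocket is clear, and the jar stands under the open fingers. The block is at about (564.5, 128.5) with yaw about −4°. I now grasp the lid.

```bash
python3 -m inch '[{"tx":0.35,"ty":0.17,"tz":2.5,"ax":0,"ay":0,"az":0,"jaw":1},{"tx":0,"ty":0,"tz":2.5,"ax":0,"ay":0,"az":0,"jaw":1},{"tx":0,"ty":0,"tz":1.5,"ax":0,"ay":0,"az":0,"jaw":1},{"tx":0,"ty":0,"tz":0.4,"ax":0,"ay":0,"az":0,"jaw":1},{"tx":0,"ty":0,"tz":0,"ax":0,"ay":0,"az":0,"jaw":1}]'
python3 - <<'E'
from h import *
go(517.8,-127.3,43,20)
b,d=grab('scene');W=cloud('scene',d);z=W[...,2]
r=np.hypot(W[...,0]-517.8,W[...,1]+127.3)
for a in range(60,130,6):
    m=(z>a)&(z<=a+6)&(r>34)&(r<62); p=W[m]; 
    if len(p): print(a,len(p),p.mean(0).round(),p.min(0).round(),p.max(0).round())
E
```

```text
t: 11.0
ee_pos: [518.5, -127.4, 43.9]
orientation: [3.094, 0.545, 0.0]
ft_force: [0.8, -0.4, -0.2]
width: 87.7
t 11.0 pos [ 518.5 -127.4   43.9] yaw 20.0 tilt 0.01 w 87.7 F [ 0.8 -0.4 -0.2] M [-0.06 -0.11 -0.01] q [-0.26  0.5   1.92  0.    0.73 -0.61]
shift cm [-0.06 -0.03  0.09] az -0.0
60 18 [ 505. -113.   63.] [ 482. -145.   61.] [554. -91.  66.]
66 20 [ 504. -109.   69.] [ 481. -143.   66.] [552. -91.  71.]
72 11 [ 505. -124.   74.] [ 482. -145.   72.] [552. -95.  78.]
78 8 [ 517. -109.   80.] [ 484. -138.   78.] [561. -94.  84.]
84 15 [ 531. -116.   87.] [ 467. -144.   84.] [566. -97.  90.]
90 18 [ 517. -125.   93.] [ 465. -158.   90.] [568. -98.  96.]
96 19 [ 508. -125.   99.] [ 467. -151.   96.] [565. -98. 101.]
102 21 [ 522. -121.  105.] [ 466. -156.  102.] [565. -98. 108.]
108 18 [ 515. -119.  111.] [ 465. -146.  108.] [563. -97. 114.]
114 21 [ 518. -123.  117.] [ 466. -156.  115.] [566. -99. 120.]
120 15 [ 524. -119.  123.] [ 466. -152.  120.] [568. -97. 126.]
126 28 [ 512. -122.  129.] [ 463. -151.  126.] [566. -97. 132.]
```

```bash
python3 -m inch '[{"tx":0,"ty":0,"tz":0,"ax":0,"ay":0,"az":0,"jaw":0},{"tx":0,"ty":0,"tz":0,"ax":0,"ay":0,"az":0,"jaw":0},{"tx":0,"ty":0,"tz":0,"ax":0,"ay":0,"az":0,"jaw":0},{"tx":0,"ty":0,"tz":-0.5,"ax":0,"ay":0,"az":0,"jaw":0},{"tx":0,"ty":0,"tz":-2,"ax":0,"ay":0,"az":0,"jaw":0},{"tx":0,"ty":0,"tz":-3,"ax":0,"ay":0,"az":0,"jaw":0},{"tx":0,"ty":0,"tz":-2,"ax":0,"ay":0,"az":0,"jaw":0},{"tx":0,"ty":0,"tz":0,"ax":0,"ay":0,"az":0,"jaw":0},{"tx":0,"ty":0,"tz":0,"ax":0,"ay":0,"az":0,"jaw":0}]'
python3 - <<'E'
from h import *
go(564.5,128.5,119,36.7)
b,d=grab('scene');W=cloud('scene',d);z=W[...,2]
near=np.hypot(W[...,0]-517.8,W[...,1]+127.3)<50
m=near&(z>75)&(z<146)&(b.sum(-1)>330); p=W[m]; print(len(p),p[:,2].min(),[np.round(q,1) for q in rect(p)])
E
```

```text
t: 12.18
ee_pos: [517.4, -127.1, 117.8]
orientation: [-3.093, -0.546, 0.002]
ft_force: [-0.5, -0.4, -5.2]
width: 59.5
t 12.175 pos [ 517.4 -127.1  117.8] yaw 20.0 tilt 0.08 w 59.5 F [-0.5 -0.4 -5.2] M [ 0.01 -0.18  0.02] q [-0.26  0.38  1.88  0.    0.88 -0.61]
shift cm [ 13.17 -22.41  -0.12] az -16.7
470 75.89707806253567 [array([ 508.1, -109.8]), array([80.3, 45.3]), np.float64(28.6)]
```

```bash
python3 -m inch '[{"tx":1.6,"ty":-2.8,"tz":0,"ax":0,"ay":0,"az":-4,"jaw":0},{"tx":1.9,"ty":-3.6,"tz":0,"ax":0,"ay":0,"az":-4,"jaw":0},{"tx":1.3,"ty":-3.9,"tz":0,"ax":0,"ay":0,"az":-4,"jaw":0},{"tx":1.3,"ty":-3.9,"tz":0,"ax":0,"ay":0,"az":-4.7,"jaw":0},{"tx":1.0,"ty":-3.9,"tz":0,"ax":0,"ay":0,"az":0,"jaw":0},{"tx":1.0,"ty":-3.9,"tz":0,"ax":0,"ay":0,"az":0,"jaw":0},{"tx":0,"ty":0,"tz":0,"ax":0,"ay":0,"az":0,"jaw":0},{"tx":0,"ty":0,"tz":0,"ax":0,"ay":0,"az":0,"jaw":0}]'; python3 -c "
from h import *
go(564.5,128.5,119,36.7)"
```

```text
t: 13.22
ee_pos: [479.0, 100.0, 118.0]
orientation: [2.981, 0.991, -0.002]
ft_force: [0.6, 0.6, -4.5]
width: 59.7
t 13.225 pos [479. 100. 118.] yaw 36.8 tilt 0.07 w 59.7 F [ 0.6  0.6 -4.5] M [-0.   -0.1   0.03] q [ 0.18  0.32  1.97 -0.    0.85 -0.46]
shift cm [ 8.56  2.83 -0.11] az 0.1
```

```bash
python3 -m inch '[{"tx":2.8,"ty":0.9,"tz":0,"ax":0,"ay":0,"az":0,"jaw":0},{"tx":3.2,"ty":1.1,"tz":0,"ax":0,"ay":0,"az":0,"jaw":0},{"tx":2.56,"ty":0.83,"tz":0,"ax":0,"ay":0,"az":0,"jaw":0},{"tx":0,"ty":0,"tz":0,"ax":0,"ay":0,"az":0,"jaw":0},{"tx":0,"ty":0,"tz":0,"ax":0,"ay":0,"az":0,"jaw":0},{"tx":0,"ty":0,"tz":0,"ax":0,"ay":0,"az":0,"jaw":0}]'
python3 - <<'E'
from h import *
from scipy.optimize import minimize
go(564.5,128.5,119)
x=np.zeros((500,800,3),np.uint8)
for i,c in enumerate(['scene','top']):
    b,d=grab(c);W=cloud(c,d);z=W[...,2]
    near=np.hypot(W[...,0]-564.5,W[...,1]-128.5)<52
    m=near&(z>85)&(z<145)&(b.sum(-1)>300); p=W[m]
    print(c,len(p),p.min(0).round(),p.max(0).round())
    if c=='scene':
        q=p[:,:2]
        # fit square outline: points lie on faces of 62mm square
        def cost(v):
            a=np.radians(v[2]); e=(q-v[:2])@np.array([[np.cos(a),-np.sin(a)],[np.sin(a),np.cos(a)]])
            return np.mean(np.minimum(np.abs(np.abs(e).max(1)-31),5))
        mm=(p[:,2]<140); q=q[mm]
        print([(lambda r:(r.x.round(1),round(r.fun,2)))(minimize(cost,[564.5,128.5,a],method='Nelder-Mead')) for a in(-15,-8,-4,0,8)])
    r0,c0=(130,150) if c=='scene' else (120,150)
    x[:,400*i:400*i+400]=cv2.resize(b[r0:r0+125,c0:c0+100],(400,500),interpolation=cv2.INTER_CUBIC)
save('i.png',x)
E
```

```text
t: 13.98
ee_pos: [563.8, 127.8, 118.3]
orientation: [-2.982, -0.988, 0.002]
ft_force: [0.1, 0.4, -4.5]
width: 59.7
t 13.975 pos [563.8 127.8 118.3] yaw 36.7 tilt 0.08 w 59.7 F [ 0.1  0.4 -4.5] M [-0.01 -0.11  0.03] q [ 0.2   0.44  1.78 -0.    0.92 -0.44]
shift cm [ 0.09 -0.01 -0.07] az None
scene 456 [529. 101.  85.] [594. 163. 145.]
[(array([565.2, 127.9,  -6.2]), np.float64(1.1)), (array([565.2, 127.9,  -6.2]), np.float64(1.1)), (array([565.2, 127.9,  -6.2]), np.float64(1.1)), (array([565.2, 127.9,   0. ]), np.float64(1.6)), (array([565.2, 127.9,  -6.2]), np.float64(1.1))]Traceback (most recent call last):
  File "<stdin>", line 9, in <module>
    return umr_minimum(a, axis, None, out, keepdims, initial, where)
ValueError: zero-size array to reduction operation minimum which has no identity
```

The fitted jar is at (565.2, 127.9) with yaw −6°, against the block at (564.5, 128.5) with yaw −4°. That is within the chamfer. I trim the yaw and lower the jar while watching the force.

```bash
python3 -m inch '[{"tx":0,"ty":-0.06,"tz":1,"ax":0,"ay":0,"az":-1.8,"jaw":0},{"tx":0,"ty":0,"tz":1,"ax":0,"ay":0,"az":0,"jaw":0},{"tx":0,"ty":0,"tz":0.5,"ax":0,"ay":0,"az":0,"jaw":0},{"tx":0,"ty":0,"tz":0.3,"ax":0,"ay":0,"az":0,"jaw":0},{"tx":0,"ty":0,"tz":0.3,"ax":0,"ay":0,"az":0,"jaw":0},{"tx":0,"ty":0,"tz":0.3,"ax":0,"ay":0,"az":0,"jaw":0},{"tx":0,"ty":0,"tz":0,"ax":0,"ay":0,"az":0,"jaw":0}]'; python3 -c "
from h import *
go(564.5,128.5,56)"
```

```text
t: 14.95
ee_pos: [565.4, 127.4, 87.9]
orientation: [2.963, 1.037, 0.002]
ft_force: [-7.7, -10.3, 25.4]
width: 59.7
t 14.95 pos [565.4 127.4  87.9] yaw 38.6 tilt 0.16 w 59.7 F [ -7.7 -10.3  25.4] M [-1.84  1.41  0.19] q [ 0.2   0.48  1.8  -0.    0.86 -0.47]
shift cm [-0.   -0.15  3.19] az None
```

```bash
python3 -m inch '[{"tx":0,"ty":0,"tz":-0.5,"ax":0,"ay":0,"az":0,"jaw":0},{"tx":-0.2,"ty":0.05,"tz":0,"ax":0,"ay":0,"az":0,"jaw":0},{"tx":0,"ty":0,"tz":0,"ax":0,"ay":0,"az":0,"jaw":0}]';python3 -m inch '[{"tx":0,"ty":0,"tz":0.3,"ax":0,"ay":0,"az":0,"jaw":0},{"tx":0,"ty":0,"tz":0.2,"ax":0,"ay":0,"az":0,"jaw":0},{"tx":0,"ty":0,"tz":0,"ax":0,"ay":0,"az":0,"jaw":0}]'; python3 -c "
from h import *
go(564.5,128.5,56)"
```

```text
t: 15.32
ee_pos: [564.4, 127.7, 90.1]
orientation: [2.966, 1.036, 0.004]
ft_force: [1.4, 0.8, 1.9]
width: 59.4
t: 15.7
ee_pos: [564.6, 126.5, 87.2]
orientation: [2.963, 1.037, 0.003]
ft_force: [-5.9, -7.1, 23.2]
width: 59.2
t 15.7 pos [564.6 126.5  87.2] yaw 38.6 tilt 0.16 w 59.2 F [-5.9 -7.1 23.2] M [-1.17  0.64  0.17] q [ 0.2   0.48  1.8  -0.    0.86 -0.47]
shift cm [ 0.12 -0.17  3.12] az None
```

```bash
python3 -m inch '[{"tx":0,"ty":0,"tz":-0.2,"ax":0,"ay":0,"az":0,"jaw":0},{"tx":-0.2,"ty":0,"tz":0,"ax":0,"ay":0,"az":-1,"jaw":0},{"tx":0,"ty":0,"tz":0.2,"ax":0,"ay":0,"az":0,"jaw":0},{"tx":0,"ty":0,"tz":0.1,"ax":0,"ay":0,"az":0,"jaw":0},{"tx":0,"ty":0,"tz":0,"ax":0,"ay":0,"az":0,"jaw":0}]'
python3 - <<'E'
from h import *
go(564.5,128.5,56)
from scipy.optimize import minimize
b,d=grab('scene');W=cloud('scene',d);z=W[...,2]
near=np.hypot(W[...,0]-564.5,W[...,1]-128.5)<60
m=near&(z>52)&(z<115)&(b.sum(-1)>300); p=W[m]; q=p[:,:2]
def cost(v):
    a=np.radians(v[2]); e=(q-v[:2])@np.array([[np.cos(a),-np.sin(a)],[np.sin(a),np.cos(a)]])
    return np.mean(np.minimum(np.abs(np.abs(e).max(1)-31),5))
print(len(q),[(lambda r:(r.x.round(1),round(r.fun,2)))(minimize(cost,[564.5,128.5,a],method='Nelder-Mead')) for a in(-10,-4,2)])
m2=near&(b.sum(-1)>480)&(z>88)&(z<130); print('shoulder z',np.percentile(z[m],97))
save('i.png',cv2.resize(b[140:240,155:275],(720,600),interpolation=cv2.INTER_CUBIC))
E
```

```text
t: 16.32
ee_pos: [564.0, 125.5, 86.5]
orientation: [2.954, 1.062, 0.006]
ft_force: [-3.0, -6.1, 24.0]
width: 59.4
t 16.325 pos [564.  125.5  86.5] yaw 39.5 tilt 0.26 w 59.4 F [-3.  -6.1 24. ] M [-0.95  0.18 -0.05] q [ 0.2   0.48  1.8  -0.    0.85 -0.49]
shift cm [ 0.22 -0.21  3.05] az None
474 [(array([565.5, 127.5,  -3.5]), np.float64(1.25)), (array([565.5, 127.5,  -3.5]), np.float64(1.25)), (array([565.5, 127.5,  -3.5]), np.float64(1.25))]
shoulder z 113.03884720930442
```

View pics/i.png

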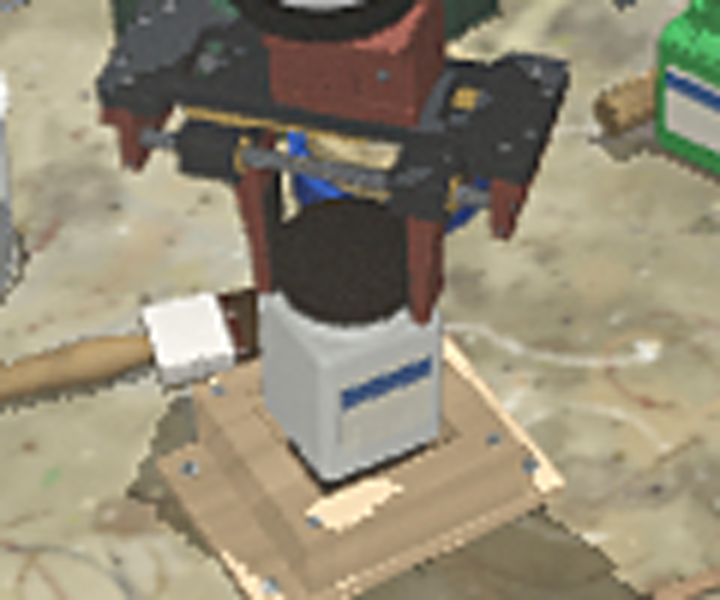

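The jar sits in the chamfer. The wide dark gap is on the −x side at (380,470), and the force and moment readings also put the contact on the +x side. I ease off, shift towards −x and press again.

```bash
python3 -m inch '[{"tx":0,"ty":0,"tz":-0.3,"ax":0,"ay":0,"az":0,"jaw":0},{"tx":-0.26,"ty":-0.08,"tz":0,"ax":0,"ay":0,"az":0,"jaw":0},{"tx":0,"ty":0,"tz":0.2,"ax":0,"ay":0,"az":0,"jaw":0},{"tx":0,"ty":0,"tz":0.1,"ax":0,"ay":0,"az":0,"jaw":0},{"tx":0,"ty":0,"tz":0.1,"ax":0,"ay":0,"az":0,"jaw":0},{"tx":0,"ty":0,"tz":0,"ax":0,"ay":0,"az":0,"jaw":0}]'; python3 -c "
from h import *
go(564.5,128.5,56)"
```

```text
t: 17.12
ee_pos: [562.4, 124.5, 85.6]
orientation: [2.954, 1.062, 0.009]
ft_force: [-0.4, -8.0, 23.3]
width: 59.5
t 17.125 pos [562.4 124.5  85.6] yaw 39.6 tilt 0.36 w 59.5 F [-0.4 -8.  23.3] M [-1.01 -0.43  0.06] q [ 0.2   0.48  1.81 -0.    0.85 -0.49]
shift cm [ 0.41 -0.19  2.96] az None
```

Run:
```python
from h import *
from scipy.optimize import minimize
b,d=grab('scene');W=cloud('scene',d);z=W[...,2]
r=np.hypot(W[...,0]-564,W[...,1]-127)
br=b.astype(int).sum(-1)
for a in range(100,170,4):
    m=(r<45)&(z>a)&(z<=a+4)
    dk=m&(br<170); wt=m&(br>300)
    print(a,dk.sum(),wt.sum(),W[dk].mean(0).round().tolist() if dk.sum() else '',W[wt].mean(0).round().tolist() if wt.sum() else '')
# jar tilt: face fits
m=(r<60)&(z>52)&(z<112)&(br>300); p=W[m]
for n,ang in(('-x',176),('+y',86)):
    u=np.array([np.cos(np.radians(ang)),np.sin(np.radians(ang))]); s=(p[:,:2]-[564.5,128.5])@u
    k=s>24; c=np.polyfit(p[k,2]-80,s[k],1); 
    rr=abs(s[k]-np.polyval(c,p[k,2]-80))<2; c=np.polyfit(p[k,2][rr]-80,s[k][rr],1); print(n,k.sum(),'slope deg',np.degrees(c[0]).round(2),'off at z80',c[1].round(2), 'at z45',np.polyval(c,-35).round(2))
```

```text
100 0 28  [542.0, 139.0, 102.0]
104 0 31  [546.0, 140.0, 106.0]
108 0 35  [542.0, 135.0, 110.0]
112 0 34  [544.0, 140.0, 114.0]
116 0 42  [544.0, 136.0, 118.0]
120 0 62  [547.0, 140.0, 122.0]
124 0 55  [548.0, 143.0, 126.0]
128 0 8  [543.0, 134.0, 129.0]
132 6 7 [544.0, 126.0, 134.0] [552.0, 146.0, 135.0]
136 14 3 [548.0, 141.0, 139.0] [537.0, 139.0, 138.0]
140 23 2 [544.0, 135.0, 142.0] [565.0, 124.0, 143.0]
144 31 0 [546.0, 140.0, 146.0] 
148 50 2 [556.0, 125.0, 151.0] [562.0, 126.0, 150.0]
152 211 1 [563.0, 125.0, 154.0] [584.0, 158.0, 156.0]
156 58 1 [563.0, 135.0, 157.0] [585.0, 157.0, 158.0]
160 4 0 [573.0, 136.0, 163.0] 
164 3 1 [572.0, 130.0, 166.0] [587.0, 158.0, 164.0]
168 4 1 [560.0, 124.0, 170.0] [586.0, 159.0, 169.0]
-x 312 slope deg -0.98 off at z80 30.27 at z45 30.87
+y 181 slope deg -4.29 off at z80 29.92 at z45 32.54
```

```bash
cat >> h.py <<'E'
def faces(lo,hi):
    b,d=grab('scene');W=cloud('scene',d);z=W[...,2]; br=b.astype(int).sum(-1)
    m=(np.hypot(W[...,0]-564,W[...,1]-127)<55)&(z>lo)&(z<hi)&(br>300); p=W[m]; zc=(lo+hi)/2
    from scipy.optimize import least_squares
    def f(v):
        a=np.radians(v[4]); q=p[:,:2]-v[:2]-np.outer(p[:,2]-lo,v[2:4]); e=q@np.array([[np.cos(a),-np.sin(a)],[np.sin(a),np.cos(a)]])
        return np.abs(e).max(1)-31
    s=least_squares(f,[564.5,128,0,0,-4],loss='soft_l1',f_scale=.7); v=s.x
    print(len(p),'axis at z=%g'%lo,v[:2].round(1),'tilt deg x,y',np.degrees(v[2:4]).round(2),'yaw',v[4].round(1),'res',np.median(np.abs(s.fun)).round(2))
    T=(np.hypot(W[...,0]-564,W[...,1]-127)<25)&(br<170)&(z<200)&(z>100); print('lid top z',np.median(z[T]).round(1))
E
python3 -m inch '[{"tx":0,"ty":0,"tz":-0.6,"ax":0,"ay":0,"az":0,"jaw":0},{"tx":0,"ty":0,"tz":-0.6,"ax":0,"ay":0,"az":0,"jaw":0},{"tx":0,"ty":0,"tz":0,"ax":0,"ay":0,"az":0,"jaw":0},{"tx":0,"ty":0,"tz":0,"ax":0,"ay":0,"az":0,"jaw":0}]'; python3 -c "
from h import *
go(564.5,128.5,56)
faces(58,122)"
```

```text
t: 17.68
ee_pos: [557.7, 125.0, 93.6]
orientation: [-2.956, -1.062, 0.005]
ft_force: [-0.3, -0.3, -5.7]
width: 59.7
t 17.675 pos [557.7 125.   93.6] yaw 39.5 tilt 0.17 w 59.7 F [-0.3 -0.3 -5.7] M [ 0.05 -0.1   0.07] q [ 0.2   0.47  1.81  0.    0.87 -0.49]
shift cm [0.76 0.16 3.75] az None
476 axis at z=58 [560.3 127.8] tilt deg x,y [ 0.64 -2.92] yaw -3.2 res 0.79
lid top z 162.2
```

```bash
python3 -m inch '[{"tx":0.5,"ty":0.05,"tz":0,"ax":0,"ay":0,"az":0,"jaw":0},{"tx":0,"ty":0,"tz":0,"ax":-2.2,"ay":-1.85,"az":0,"jaw":0},{"tx":0,"ty":0,"tz":0,"ax":0,"ay":0,"az":0,"jaw":0},{"tx":0,"ty":0,"tz":0,"ax":0,"ay":0,"az":0,"jaw":0}]'; python3 -c "
from h import *
go(564.5,128.5,56)
faces(58,122)"
```

```text
t: 18.23
ee_pos: [563.2, 128.1, 94.5]
orientation: [2.913, 1.047, -0.027]
ft_force: [0.5, 0.3, -4.5]
width: 59.1
t 18.225 pos [563.2 128.1  94.5] yaw 39.5 tilt 2.83 w 59.1 F [ 0.5  0.3 -4.5] M [ 0.07 -0.11  0.  ] q [ 0.23  0.48  1.79 -0.06  0.89 -0.42]
shift cm [ 0.25 -0.1   3.85] az None
449 axis at z=58 [566.2 128.8] tilt deg x,y [-0.28  0.35] yaw -3.2 res 0.78
lid top z 163.2
```

```bash
python3 -m inch '[{"tx":-0.15,"ty":-0.06,"tz":0,"ax":0,"ay":0,"az":0,"jaw":0},{"tx":0.02,"ty":-0.02,"tz":0.5,"ax":0,"ay":0,"az":0,"jaw":0},{"tx":0.01,"ty":-0.01,"tz":0.3,"ax":0,"ay":0,"az":0,"jaw":0},{"tx":0.01,"ty":-0.01,"tz":0.3,"ax":0,"ay":0,"az":0,"jaw":0},{"tx":0.01,"ty":-0.01,"tz":0.3,"ax":0,"ay":0,"az":0,"jaw":0},{"tx":0,"ty":0,"tz":0,"ax":0,"ay":0,"az":0,"jaw":0}]'; python3 -c "
from h import *
go(564.5,128.5,56)
faces(58,115)"
```

```text
t: 19.02
ee_pos: [561.9, 127.5, 80.4]
orientation: [2.912, 1.046, -0.027]
ft_force: [0.7, 0.3, -5.1]
width: 59.5
t 19.025 pos [561.9 127.5  80.4] yaw 39.5 tilt 2.87 w 59.5 F [ 0.7  0.3 -5.1] M [ 0.16 -0.43 -0.03] q [ 0.23  0.49  1.8  -0.06  0.86 -0.42]
shift cm [ 0.35 -0.    2.43] az None
436 axis at z=58 [564.7 128.8] tilt deg x,y [ 0.4  -1.56] yaw -3.6 res 0.94
lid top z 148.9
```

It has dropped in past the chamfer with no contact force. I lower it the remaining 27 mm or so.

```bash
python3 -m inch '[{"tx":0.01,"ty":-0.02,"tz":0.5,"ax":0,"ay":0,"az":0,"jaw":0},{"tx":0.02,"ty":-0.02,"tz":0.5,"ax":0,"ay":0,"az":0,"jaw":0},{"tx":0.01,"ty":-0.02,"tz":0.5,"ax":0,"ay":0,"az":0,"jaw":0},{"tx":0.02,"ty":-0.02,"tz":0.5,"ax":0,"ay":0,"az":0,"jaw":0},{"tx":0.01,"ty":-0.01,"tz":0.3,"ax":0,"ay":0,"az":0,"jaw":0},{"tx":0.01,"ty":-0.01,"tz":0.3,"ax":0,"ay":0,"az":0,"jaw":0},{"tx":0,"ty":0,"tz":0.2,"ax":0,"ay":0,"az":0,"jaw":0},{"tx":0,"ty":0,"tz":0,"ax":0,"ay":0,"az":0,"jaw":0}]'; python3 -c "
from h import *
go(564.5,128.5,52)
faces(55,90)"
```

```text
t: 20.08
ee_pos: [562.2, 127.1, 54.1]
orientation: [2.912, 1.046, -0.026]
ft_force: [-1.7, -3.1, 9.0]
width: 59.5
t 20.075 pos [562.2 127.1  54.1] yaw 39.5 tilt 2.89 w 59.5 F [-1.7 -3.1  9. ] M [-0.39  0.14  0.07] q [ 0.23  0.53  1.81 -0.07  0.81 -0.41]
shift cm [0.27 0.03 0.2 ] az None
270 axis at z=55 [564.3 128.8] tilt deg x,y [ 3.08 -3.4 ] yaw -3.1 res 1.0
lid top z 122.8
```

```bash
python3 -m inch '[{"tx":0,"ty":0,"tz":0,"ax":0,"ay":0,"az":0,"jaw":1},{"tx":0,"ty":0,"tz":0,"ax":0,"ay":0,"az":0,"jaw":1},{"tx":0,"ty":0,"tz":0,"ax":0,"ay":0,"az":0,"jaw":1},{"tx":0,"ty":0,"tz":0,"ax":2.2,"ay":1.85,"az":0,"jaw":1},{"tx":0,"ty":0,"tz":0,"ax":0,"ay":0,"az":0,"jaw":1},{"tx":0,"ty":0,"tz":0,"ax":0,"ay":0,"az":0,"jaw":1}]'; python3 -c "
from h import *
go(564.3,128.5,55,39.5)
faces(55,88)
b,d=grab('scene');W=cloud('scene',d);z=W[...,2];m=(np.hypot(W[...,0]-564,W[...,1]-128)<36)&(z>118)&(z<128); print('lid',m.sum(),z[m].mean(),W[m].mean(0),rect(W[m]))
save('j.png',cv2.resize(b[140:240,155:275],(720,600),interpolation=cv2.INTER_CUBIC))"
```

```text
t: 20.88
ee_pos: [561.8, 127.2, 52.6]
orientation: [2.956, 1.061, -0.001]
ft_force: [0.3, 0.1, -0.7]
width: 87.5
t 20.875 pos [561.8 127.2  52.6] yaw 39.5 tilt 0.05 w 87.5 F [ 0.3  0.1 -0.7] M [-0.01 -0.11 -0.04] q [ 0.2   0.53  1.82 -0.    0.79 -0.49]
shift cm [ 0.27  0.06 -0.24] az -0.0
253 axis at z=55 [564.4 128.5] tilt deg x,y [ 2.04 -1.96] yaw -2.8 res 1.01
lid top z 122.4
lid 330 122.3906330935415 [562.37124747 129.78518012 122.39063309] ((565.016845703125, 128.34066772460938), (56.249420166015625, 61.9700927734375), 57.529937744140625)
```

View pics/j.png

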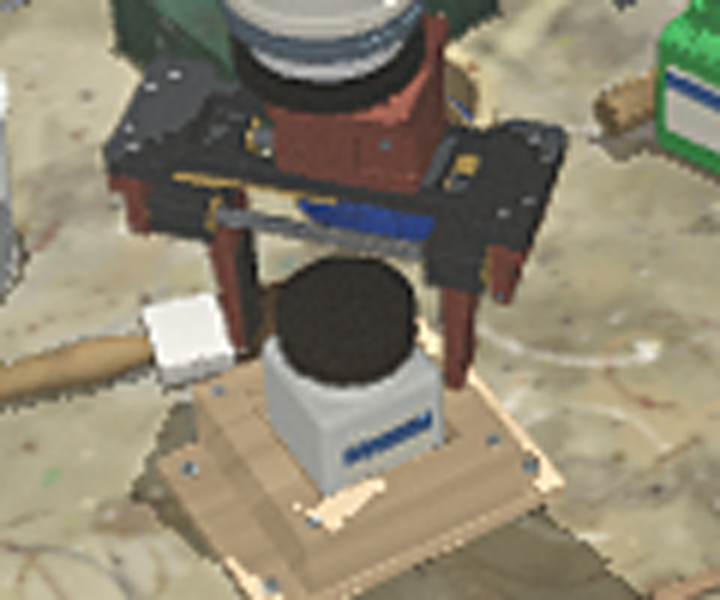

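The jar is fully seated and upright, with its lid top at 122.4 (122 expected). The lid is centred between the fingers at (345,320). I grip it again square and turn it.

```bash
python3 -m inch '[{"tx":0.3,"ty":0.1,"tz":-0.25,"ax":0,"ay":0,"az":0,"jaw":1},{"tx":0,"ty":0,"tz":0,"ax":0,"ay":0,"az":0,"jaw":1},{"tx":0,"ty":0,"tz":0,"ax":0,"ay":0,"az":0,"jaw":0},{"tx":0,"ty":0,"tz":0,"ax":0,"ay":0,"az":0,"jaw":0},{"tx":0,"ty":0,"tz":0,"ax":0,"ay":0,"az":0,"jaw":0},{"tx":0,"ty":0,"tz":0,"ax":0,"ay":0,"az":-5,"jaw":0},{"tx":0,"ty":0,"tz":0,"ax":0,"ay":0,"az":-5,"jaw":0},{"tx":0,"ty":0,"tz":0,"ax":0,"ay":0,"az":-5,"jaw":0},{"tx":0,"ty":0,"tz":0,"ax":0,"ay":0,"az":-5,"jaw":0}]'; python3 -c "
from h import *
go(564.3,128.5,55,110)
faces(55,88)"
```

```text
t: 22.1
ee_pos: [564.9, 128.1, 55.1]
orientation: [2.726, 1.562, 0.0]
ft_force: [0.2, -0.9, -0.8]
width: 59.3
t 22.1 pos [564.9 128.1  55.1] yaw 59.6 tilt 0.01 w 59.3 F [ 0.2 -0.9 -0.8] M [-0.25 -0.27 -0.33] q [ 0.2   0.53  1.81 -0.    0.8  -0.84]
shift cm [ 0.01 -0.07  0.01] az -50.4
241 axis at z=55 [565.7 127.3] tilt deg x,y [ 4.43 -1.05] yaw 0.6 res 0.97
lid top z 123.1
```

```bash
python3 -m inch '[{"tx":0,"ty":0,"tz":0,"ax":0,"ay":0,"az":-7,"jaw":0},{"tx":0,"ty":0,"tz":0,"ax":0,"ay":0,"az":-7,"jaw":0},{"tx":0,"ty":0,"tz":0,"ax":0,"ay":0,"az":-7,"jaw":0},{"tx":0,"ty":0,"tz":0,"ax":0,"ay":0,"az":-7,"jaw":0},{"tx":0,"ty":0,"tz":0,"ax":0,"ay":0,"az":-7,"jaw":0},{"tx":0,"ty":0,"tz":0,"ax":0,"ay":0,"az":-7,"jaw":0},{"tx":0,"ty":0,"tz":0,"ax":0,"ay":0,"az":-7,"jaw":0},{"tx":0,"ty":0,"tz":0,"ax":0,"ay":0,"az":0,"jaw":0},{"tx":0,"ty":0,"tz":0,"ax":0,"ay":0,"az":0,"jaw":0}]'; python3 -c "
from h import *
go(564.3,128.5,55,110)
faces(55,88)"
```

```text
t: 23.28
ee_pos: [565.6, 128.4, 56.3]
orientation: [1.836, 2.548, 0.002]
ft_force: [-1.0, -1.9, 9.1]
width: 59.8
t 23.275 pos [565.6 128.4  56.3] yaw 108.4 tilt 0.1 w 59.8 F [-1.  -1.9  9.1] M [-0.13  0.06  0.1 ] q [ 0.2   0.53  1.81 -0.    0.8  -1.69]
shift cm [ 0.05 -0.12  0.13] az -1.6
237 axis at z=55 [566.4 126.5] tilt deg x,y [1.83 1.26] yaw 0.1 res 0.88
lid top z 123.8
```

```bash
python3 -m inch '[{"tx":0,"ty":0,"tz":-0.2,"ax":0,"ay":0,"az":0,"jaw":0},{"tx":0,"ty":0,"tz":-0.3,"ax":0,"ay":0,"az":0,"jaw":0},{"tx":0,"ty":0,"tz":-0.4,"ax":0,"ay":0,"az":0,"jaw":0},{"tx":0,"ty":0,"tz":0,"ax":0,"ay":0,"az":0,"jaw":0}]'; python3 -c "
from h import *
go(564.3,128.5,55,110)
faces(55,88)"
```

```text
t: 23.82
ee_pos: [565.0, 128.6, 64.5]
orientation: [1.835, 2.549, 0.001]
ft_force: [-0.3, 0.2, 0.2]
width: 59.5
t 23.825 pos [565.  128.6  64.5] yaw 108.5 tilt 0.03 w 59.5 F [-0.3  0.2  0.2] M [ 0.1  -0.11 -0.  ] q [ 0.2   0.52  1.81  0.    0.82 -1.69]
shift cm [ 0.02 -0.07  0.95] az -1.5
245 axis at z=55 [566.3 126.8] tilt deg x,y [ 2.25 -0.47] yaw -0.5 res 0.96
lid top z 132.2
```

The lid rises freely, with no force and the jar staying down. I lift the rest.

```bash
python3 -m inch '[{"tx":0,"ty":0,"tz":-0.5,"ax":0,"ay":0,"az":0,"jaw":0},{"tx":0,"ty":0,"tz":-0.6,"ax":0,"ay":0,"az":0,"jaw":0},{"tx":0,"ty":0,"tz":-0.6,"ax":0,"ay":0,"az":0,"jaw":0},{"tx":0,"ty":0,"tz":-0.4,"ax":0,"ay":0,"az":0,"jaw":0},{"tx":0,"ty":0,"tz":0,"ax":0,"ay":0,"az":0,"jaw":0},{"tx":0,"ty":0,"tz":0,"ax":0,"ay":0,"az":0,"jaw":0},{"tx":0,"ty":0,"tz":0,"ax":0,"ay":0,"az":0,"jaw":0},{"tx":0,"ty":0,"tz":0,"ax":0,"ay":0,"az":0,"jaw":0}]'
python3 - <<'E'
from h import *
go(564.3,128.5,55,110)
faces(55,88)
b,d=grab('scene');W=cloud('scene',d);z=W[...,2];br=b.astype(int).sum(-1);r=np.hypot(W[...,0]-564,W[...,1]-128)
m=(r<36)&(z>147)&(z<160)&(br<170);print('lid top',W[m].mean(0),rect(W[m]))
dk=(r<36)&(br<170)&(z<160)&(z>95); print('lid lowest',np.percentile(z[dk],[1,5]))
wt=(r<36)&(br>300)&(z>85)&(z<135); print('white z',np.percentile(z[wt],[50,90,99]))
for t in ['rubber_mallet','paint_brush','red_marker','green_marker']:
    for m in masks_of('scene',t)[:1]:
        p=W[m['pixels']]; print(t,round(m['score'],2),np.round(m['location']),np.nanmedian(p,0).round())
save('k.png',cv2.resize(b[140:240,155:275],(720,600),interpolation=cv2.INTER_CUBIC))
E
```

```text
t: 24.88
ee_pos: [564.6, 128.4, 85.0]
orientation: [-1.835, -2.55, 0.0]
ft_force: [0.5, -0.9, -0.6]
width: 59.4
t 24.875 pos [564.6 128.4  85. ] yaw 108.5 tilt 0.02 w 59.4 F [ 0.5 -0.9 -0.6] M [ 0.02 -0.13  0.02] q [ 0.2   0.49  1.8   0.    0.86 -1.69]
shift cm [ 0.02 -0.03  3.  ] az -1.5
260 axis at z=55 [566.3 127.3] tilt deg x,y [ 2.73 -3.04] yaw -0.3 res 0.98
lid top z 152.6
lid top [556.08687219 123.5957245  152.83673424] ((557.402099609375, 121.64144897460938), (38.72421646118164, 63.41133499145508), 34.91680145263672)
lid lowest [131.71642552 136.12660951]
white z [ 93.79941934 111.27831188 118.19382865]
rubber_mallet 0.59 [293. 145.] [ 679. -235.   32.]
paint_brush 0.88 [177. 202.] [693. 182.  17.]
red_marker 0.66 [202. 292.] [382. 283.  14.]
```

View pics/k.png

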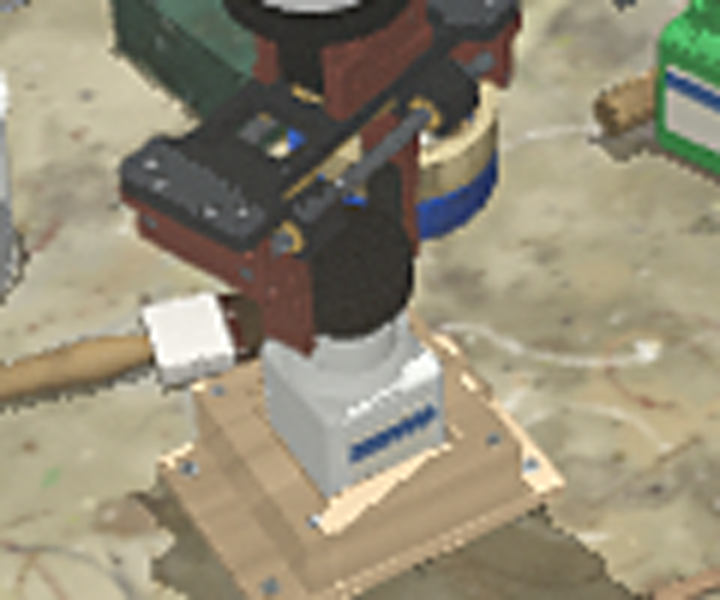

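The lid is held clear of the neck at (360,270), with its top at about 152.7. That puts its lower edge near 131, against a jar mouth at 116. The jar stands down in the block, so I hand in.

```bash
python3 -c "
from workcell import ctrl
print(ctrl.close_job())"
```

```text
the job is handed in; nothing more can be done
None
```

I laid the paddle flat on the bench in front of the block and set the jar down in the pocket. I turned the lid about 69° counter-clockwise (about 65° against the jar), lifted it straight off, and handed in at about t = 25 s still holding it.

**Last checks:**
- **Lid:** it is level (tool tilt 0.02°), with its lower edge about 14.5 mm above the mouth and roughly on the jar's axis. The outside force was about 1 N and the fingers were open 59.4 mm on it.
- **Jar:** it was fully seated before I turned the lid (lid top at 122.4 mm, 122 expected). It stayed down while the lid came off.
- **Paddle:** it was seen flat at about (425, 20), some 175 mm from the block centre. I did not measure it again at the end.
- **Other things:** the brush and red marker read within the scatter of their first positions. The mallet's mask centre shifted by more, but the arm hid part of it and it was never approached. The green marker was not found in the last picture, and it was never approached either.

**What went wrong or disagreed:**
- **Tip height:** the reported TCP height was about 41 mm below the real fingertips. My first paddle grasp closed on air, and I corrected for the offset after that.
- **Jar insertion:** the first three presses caught on the chamfer at about 25 N and tilted the jar about 3° in the grip. I lifted it, straightened it and re-centred it, and it then went in freely.
- **Final tilt fit:** the last camera fit of the jar's tilt read 2–3° on each axis, which together is about the 0.07 rad limit. The fit is noisy, since only about 40 mm of the jar shows.

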